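Load a breaker into the trip tester and click its current selector to position 6

ROBOT

A 6-joint arm with a two-finger parallel gripper is mounted at the origin on a cart in front of the work surface, level with it; the furniture and walls round the work are solid. World frame = base frame: x ahead of the robot, y to its left, z up, the work surface at z = 0. Lengths are in mm, angles in degrees, forces in N, time in s.
With the tool pointing down it reaches from about 300 to 750 mm from the base axis. Payload 8.5 kg.
Tool frame: the origin (TCP) lies between the finger pads, 19 mm behind the fingertips; this is the grasp point; z points along the fingers, y is the line along which they close (so a half turn about z gives the same grasp; the last joint's range is limited). The gripper opens to 85 mm and grips with 20 to 120 N. Pads are 22 mm wide; open, the fingers measure 114 mm over their backs; the gripper's body (76 mm by 85 mm) begins 54 mm behind the grasp point. The pads swing forward as they close: fully open they stand 13 mm farther back than shut.
Start: joints at [-82.409, 21.807, 74.336, -0, 83.858, -12.336], TCP at [187.45, -517.052, 250.022] pointing down, gripper open.
Joint ranges: [-178.18, 178.18], [-50.72, 133.34], [12.68, 142.11], [-81.47, 261.47], [9.98, 163.14], [-165.26, 165.26]. Speed limits (degrees/s): [136.94, 136.94, 180, 180, 180, 180].

INTERFACE

Orientations are given as [roll, pitch, yaw] about the fixed x, y, z axes, in that order (R = Rz(yaw) Ry(pitch) Rx(roll)).
In Python, from workcell import * gives the robot as it stands.
- The arm moves only by the tool move_arm, never from a script. Its argument "commands" is a list of rows, each a list of 6 numbers: the shift along the world's x, y, z in m, then the turn, a rotation vector about the world's x, y, z in rad. In form: [[tx, ty, tz, wx, wy, wz], ...]. A call has 1 to 10 rows; each row is the pose to reach, as a shift and turn from the pose commanded when the call began; what a row does not reach only later rows make up. A row lasts 1/12 s, in which the tool goes at most 41.7 mm and 7.16 degrees, less where a joint would pass 70% of its speed; a pose out of reach is approached as far as the arm can. A call with a gripper value outside its range is refused whole. "jaw" is the finger opening in m, from 0 to 0.0854, set as the call begins (left out, the last holds). The fingers move at their own pace and stop on an object; the grip force is fixed at half the most. Time passes only in rows, so rows that repeat a pose let the fingers close. It gives the time, the measured TCP pose, the force, the opening and the grip force at its end, in the units of the state.
- state(): the state, without advancing time (a new reading comes with each control period).
- capture(name): name is "side" or "top" or "wrist"; returns the picture (480x640x3 uint8, red, green, blue); there is no depth.
- get_calibration(name): a dict with "fov_y" (degrees; the focal length in pixels is half the picture's height over the tangent of half this angle, whatever the lens; pixels are square), "cx", "cy" (the principal point, pixels), "k1" (the pictures are not rectified: a ray, as slopes to the right and down, at radius r is drawn at 1 + k1 r^2 times it, then the intrinsics apply), "pose" (4x4, takes a point from camera to world coordinates); the wrist camera has in their place "hand_eye" (4x4, takes a point from camera to tool coordinates, whose origin is the TCP and whose axes are the flange's). Camera axes: x right, y down, z forward; pixel columns grow to the right and rows downward; lengths in mm; the calibration is good to about 2 mm. A picture is of the moment at which its call begins: read the wrist's pose just before it. get_calibration takes no time and is no camera call.
- close_job(): hands the job in; it is judged then, once.
The state is a dict: "clock": time; "joint_pos": joint angles; "qvel": joint speeds; "joint_efforts": joint torques, N m; "position": TCP position; "eef_rot": TCP orientation; "wrist_force": force on the tool from outside, world axes, zero at the start; "ft_torque": the same for the moment, N m; "grip_width": finger opening in mm; "grasp_force": force on a finger pad.
Only numpy, scipy, OpenCV 4.12 (cv2) and the standard library are available. Lean on these libraries where they do the work, as an engineer would, in place of code of your own. Each camera call takes 0.05 s, during which the arm holds its last target. There are 200 camera calls.

TASK

Get the spare circuit breaker ready for its trip test: press the release key on top of the test set so that the tray pops out, lay the breaker flat in the tray with its toggle in the window of the tray's front plate, and push the tray home until it clicks and stays shut. Only then turn the current selector clockwise to position 6, that is six clicks up from its anticlockwise end stop (position 0), counting from wherever it now stands and without going past position 6. Let go of everything and leave the other things on the bench as they lie.

Things in the scene. Friction and masses are not known exactly. Their poses are not given: they have to be found in the camera images.
- tester: Breaker test set: fixed grey case, aluminium top, x -85 (front, towards the robot) to +50 mm, y +-120, 66 high, turned up to 0.22 rad. Origin on the bench; x points from front to back, y left, z up. In this frame (x, y): release key (-50, -4), selector axis (-35, 67), tray centre line y = -55, at the lower right of the front. Sockets, rocker, display and lamps are for looks.
- tray (a joint): How far the tray is out of the case, m: 0 = home and caught (starts so), 0.088 = fully out; slides along the case's -x. Released, a damped spring drives it out in under 1 s. To close, push: 2 to 4 N, 7 N over the last 12 mm where the catch rides and clicks in at about -0.001; firm stop at -0.0025; let go, it settles at 0. If not caught it comes out again.
- tray_nest (a point): Centre of the nest on the tray's floor, 12 mm above the bench; moves with the tray; axes as the case's. The breaker is right with its origin here (about 4 mm play) and turned by pi against this frame (toggle to the front). Back stop at x = +44 and cheeks at y = +-41.5 from x = +4 to +48 mm, 14 high; before x = +4 only a 2 mm rim, so fingers have room beside the nose.
- tray_window (a point): Middle of the floor of the toggle's window in the tray's front plate (14 mm above the bench); axes as the case's. It is 24 mm wide and open at the top. Beside it, pads 12 mm above the nest's floor, up to |y| = 19 mm and back to x = -30 mm of the nest, stop the nose; further out the plate's inner face is at x = -38 mm of the nest. Fully out, the nest's back stop is 9 mm clear of the case.
- tray_front (a point): Middle of the outer face of the tray's dark front plate, 26 mm above the bench; moves with the tray; axes as the case's (push along +x). Plate 104 mm wide, 6 to 41 mm above the bench, 6 thick; the window takes y = -9 to +15 of it. A lip near its top stands 1 mm proud at y = -44 to -16 (looks only). Push anywhere beside the window, e.g. at y = -30 or +35 mm, or on both sides.
- release_key (a joint): Travel of the release key, m, pressed down: 0 = up, 0.008 = fully down. Sprung: it gives from 2 N, lets the tray go at about 5 mm (3 N), is fully down at 4.2 N and comes up by itself. Keep clear of the tray's front while pressing; it comes out 88 mm.
- release_key_top (a point): Middle of the top of the release key: ribbed black cap 20 mm (x) by 42 mm (y), 12 mm proud of the top panel (78 mm above the bench), near the front edge, right of the selector. Axes as the case's.
- dial (a joint): Angle of the current selector, rad: 0 = position 0, the anticlockwise end stop; grows clockwise seen from above. One click is 0.5236 (30 degrees): position k at 0.5236 k, position 6 at 3.1416, position 9 (4.712) the other stop. It starts in one of positions 0 to 3. A click takes about 0.08 N m; let go between two positions, it drops into the nearer.
- dial_grip (a point): On the selector's axis, 102 mm above the bench, where the TCP grips: a black bar 50 long, 12 thick, from 75 to 104 mm above the bench, on a skirt of 60 mm diameter. x points along the bar to its white line: at the case's yaw + 2.356 - dial. Ten white ticks mark positions 0 (front left) to 9; those of 0 and 5 are longer; a dot beyond each end marks the stops.
- spare_breaker: Breaker, light grey, lying on its side, 78 x 76 x 19 mm (solid 17.4 high), 0.12 kg, on the bench left or right of the test set. Origin: middle of underside, x to the toggle. Broad part x -40 to -1 with y +-38, taper to y +-23 at x = 9; nose x 9 to 27 with flat sides y +-22; toggle to x = 40, y -10 to 4, z 5 to 13. Grip across the nose (44 mm) at x = 18; centre of mass x = -8.
- terminal_strip: Bystander: row of terminal blocks, 100 x 44 x 40 mm, on the side of the test set where the breaker is not. Origin: middle of its underside, x along its length.
- tape_black: Bystander: black roll of insulating tape, 67 mm diameter, 19 mm high, lying in front of the left part of the test set. Origin: centre of its underside.
- hex_key_set: Bystander: folding set of hex keys, 78 x 30 x 24 mm, lying close to the left of the tray's path. Origin: middle of its underside, x along its length.
- voltage_tester: Bystander: screwdriver-shaped voltage tester, 133 mm long (y), 18 mm thick, at the left of the test set. Origin: middle of its underside.
Not all that is in view belongs to the job. Leave any yellow look-alike of the spare_breaker alone.

How it is judged:
By the outcome, as a careful person would: the job done as asked, in the order asked, and still so for the second after the job is handed in, with the robot touching nothing.
It also fails if it takes over 72 s, if anything falls off the work surface, if the arm or the gripper's body presses on something with over 40 N, if the wrist force passes 120 N, or if a joint passes its speed limit or range.

## Working session

There is one attempt and no reset: what is moved stays moved. The work goes in short steps, Python scripts to look and compute and a tool call to move; the robot and the scene stay as the last step left them, time stands still between calls to the robot, and variables do not carry over. Pictures are saved under pics/ and viewed, at most 10 in all, crops included, and the job is handed in when it is done.

Besides the shell and the picture viewer there is one more tool, called after "Call:" by a JSON object that holds its "name" and its "arguments". move_arm: Moves the arm, as the interface text tells. Its arguments: {"type":"object","properties":{"commands":{"type":"array"},"jaw":{"type":"number"}},"required":["commands"]}

```bash
mkdir -p pics
cat > h.py <<'E'
from workcell import *
import numpy as np, cv2
from scipy.spatial.transform import Rotation as R
def snap(n,f):
    im=capture(n); cv2.imwrite('pics/'+f,im[:,:,::-1]); return im
def cam(n,st=None):
    c=get_calibration(n)
    f=240/np.tan(np.radians(c['fov_y'])/2)
    if n=='wrist':
        T=np.eye(4); T[:3,:3]=R.from_euler('xyz',st['eef_rot'],degrees=True).as_matrix(); T[:3,3]=st['position']
        P=T@np.array(c['hand_eye'])
    else: P=np.array(c['pose'])
    return f,c['cx'],c['cy'],c['k1'],P
def ray(c,uv):
    f,cx,cy,k,P=c
    d=np.array([(uv[0]-cx)/f,(uv[1]-cy)/f]); r=np.linalg.norm(d); s=r
    for _ in range(30): s=r/(1+k*s*s)
    d=d*(s/r if r>0 else 1)
    return P[:3,3],P[:3,:3]@np.array([d[0],d[1],1])
def atz(c,uv,z):
    o,d=ray(c,uv); return o+d*(z-o[2])/d[2]
def proj(c,p):
    f,cx,cy,k,P=c
    q=P[:3,:3].T@(np.array(p,float)-P[:3,3]); d=q[:2]/q[2]; d=d*(1+k*(d@d)); return np.array([cx+f*d[0],cy+f*d[1]])
def tri(*cu):
    A=np.zeros((3,3));b=np.zeros(3)
    for c,uv in cu:
        o,d=ray(c,uv); d=d/np.linalg.norm(d); M=np.eye(3)-np.outer(d,d); A+=M;b+=M@o
    return np.linalg.solve(A,b)
E
python3 - <<'E'
from h import *
print(state())
snap('top','top0.png'); snap('side','side0.png')
for n in('top','side'): print(get_calibration(n))
print(get_calibration('wrist'))
E
```

```text
{'clock': 0.0, 'joint_pos': array([-8.24083057e+01,  2.18431587e+01,  7.43863157e+01,  1.17369574e-03,
        8.38569073e+01, -1.23350030e+01]), 'qvel': array([ 0.00968335,  0.07150995,  0.08085193, -0.10117395,  0.13314602,
       -0.10056999]), 'joint_efforts': array([ 1.88541198e-03, -4.48453474e+01, -2.31274670e+01, -7.48311459e-05,
        4.78573405e-03,  1.69902449e-06]), 'position': array([ 187.42328168, -516.79813465,  249.38223407]), 'eef_rot': array([-1.79915862e+02, -1.95932872e-02,  1.99265564e+01]), 'wrist_force': array([ 0.06137193, -0.67334985,  0.59430604]), 'ft_torque': array([-9.51300454e-05, -3.32630020e-03,  4.17456320e-02]), 'grasp_force': 0.0, 'grip_width': 85.10585432193291}
{'fov_y': 52.14118349698687, 'cx': 322.3232212546188, 'cy': 238.40652803147808, 'k1': -0.04490989034503261, 'pose': array([[-1.98597223e-02, -9.91261718e-01,  1.30406277e-01,
         4.51218022e+02],
       [-9.99789972e-01,  1.90297020e-02, -7.60803947e-03,
         2.20420722e+01],
       [ 5.05996568e-03, -1.30529982e-01, -9.91431450e-01,
         1.07716265e+03],
       [ 0.00000000e
[... 286 characters left out ...]
2e-01,  8.46178648e-01, -5.10170223e-01,
         7.09762072e+02],
       [-6.94311883e-03, -5.15388161e-01, -8.56928723e-01,
         1.26825229e+03],
       [ 0.00000000e+00,  0.00000000e+00,  0.00000000e+00,
         1.00000000e+00]])}
{'fov_y': 71.26880537016335, 'cx': 318.2851651570183, 'cy': 244.12034066491339, 'k1': -0.04923688170939269, 'hand_eye': array([[-2.40894726e-04, -9.45472853e-01, -3.25700824e-01,
         8.32353284e+01],
       [ 9.99999494e-01, -5.45717220e-04,  8.44536434e-04,
        -2.94026533e-01],
       [-9.76226819e-04, -3.25700456e-01,  9.45472506e-01,
        -1.22769903e+02],
       [ 0.00000000e+00,  0.00000000e+00,  0.00000000e+00,
         1.00000000e+00]])}
```

View pics/top0.png

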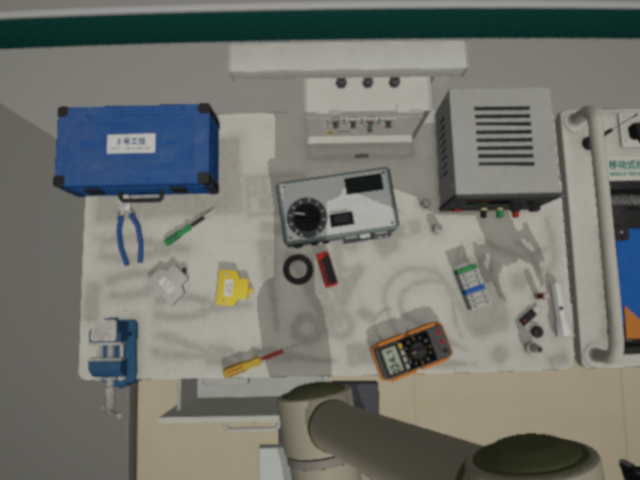

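View pics/side0.png

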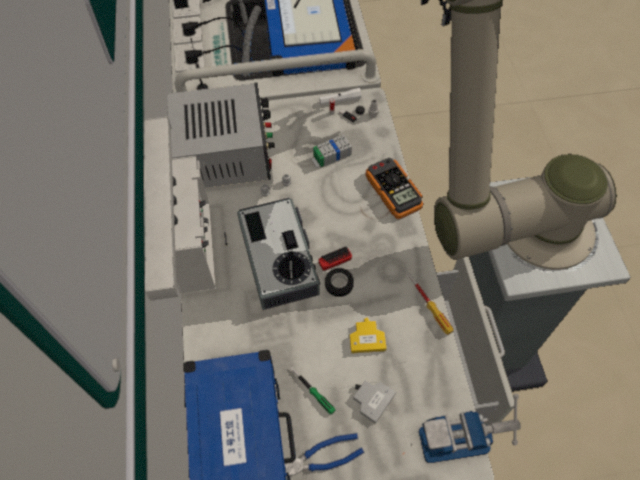

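Breaker candidates in the top view: the grey one at (168,283) and the yellow one at (233,287). The grey one fits the description (light grey, toggle at about (184,268)). I'll confirm it in an enlarged crop.

Run:
```python
from h import *
t=cv2.imread('pics/top0.png'); s=cv2.imread('pics/side0.png')
a=cv2.resize(t[155:255,270:403],(798,600)[0:2],interpolation=cv2.INTER_CUBIC); 
b=cv2.resize(t[255:311,140:215],None,fx=5,fy=5,interpolation=cv2.INTER_CUBIC)
c=cv2.resize(s[370:430,345:405],None,fx=5,fy=5,interpolation=cv2.INTER_CUBIC)
cv2.imwrite('pics/c1.png',a)
o=np.zeros((300,680,3),np.uint8); o[:280,:375]=b; o[:300,380:680]=c; cv2.imwrite('pics/c2.png',o)
C=cam('top'); S=cam('side')
print('brk',atz(C,(168,283),17),atz(S,(371,401),17)); print('yel',atz(C,(233,287),17))
print('dial',atz(C,(306,215),104),atz(S,(292,266),104), tri((C,(306,215)),(S,(292,266))))
print('hex',atz(C,(327,269),24),'tape',atz(C,(298,268),19))
```

```text
brk [499.88367507 349.28432169  17.        ] [506.77760697 355.90358663  17.        ]
yel [488.80585604 208.3708501   17.        ]
dial [627.38162435  46.49336717 104.        ] [627.75399879  65.1846285  104.        ] [629.72625433  48.17380247  75.50742081]
hex [523.27132719   5.23122364  24.        ] tape [526.98779084  67.69890955  19.        ]
```

View pics/c1.png

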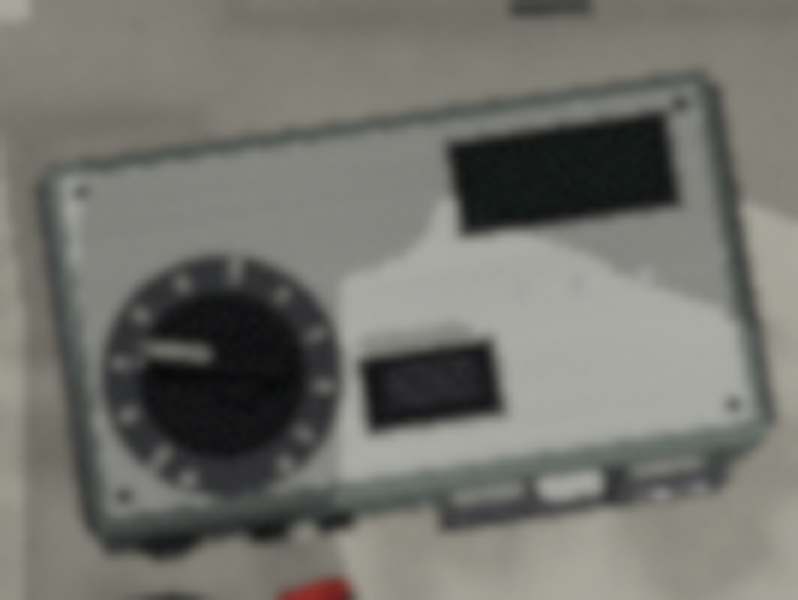

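View pics/c2.png

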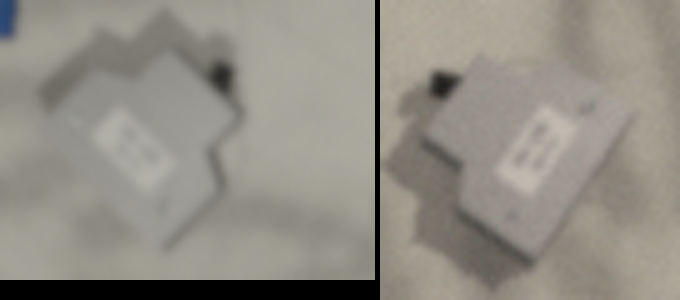

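The first crop shows the selector's line at (150,350)→(210,355), pointing at the third tick from 0, so position 2. The key is at (362..500, 345..430). The second crop confirms the grey breaker, with its black toggle at (222,75) in the left part. It isn't the yellow one.

```bash
cat > fit.py <<'E'
from h import *
from scipy.optimize import least_squares
def fit(obs,x0):
    # obs: (cam, uv, local xyz)
    def r(p):
        c,s=np.cos(p[2]),np.sin(p[2]); o=[]
        for C,uv,l in obs:
            o+=list(proj(C,[p[0]+c*l[0]-s*l[1],p[1]+s*l[0]+c*l[1],l[2]])-uv)
        return o
    q=least_squares(r,x0,loss='soft_l1'); return q.x,np.round(r(q.x),1)
E
python3 - <<'E'
from fit import *
C=cam('top'); S=cam('side')
k=lambda u,v:np.array([270+u/6,155+v/6])
obs=[(C,k(360,367),(-40,17,78)),(C,k(490,342),(-40,-25,78)),(C,k(500,408),(-60,-25,78)),(C,k(372,432),(-60,17,78)),(C,k(222,375),(-35,67,73)),
(C,k(45,178),(50,120,66)),(C,k(712,75),(50,-120,66))]
p,r=fit(obs,[650,-20,.16]); print(p,np.degrees(p[2]),r)
b=lambda u,v:np.array([140+u/5,255+v/5]); d=lambda u,v:np.array([345+(u-380)/5,370+v/5])
ob=[(C,b(175,50),(27,22,17.4)),(C,b(241,115),(27,-22,17.4)),(C,b(45,115),(-40,38,17.4)),(C,b(165,248),(-40,-38,17.4)),(S,d(480,60),(27,-22,17.4)),(S,d(425,133),(27,22,17.4)),(S,d(632,115),(-40,-38,17.4)),(S,d(535,258),(-40,38,17.4)),(C,b(222,75),(38,-3,12)),(S,d(440,85),(38,-3,12))]
p,r=fit(ob[:4]+ob[8:9],[500,350,-.5]); print(p,np.degrees(p[2]),r)
p,r=fit(ob[4:8]+ob[9:],[500,350,-.5]); print(p,np.degrees(p[2]),r)
E
```

```text
[ 6.69596866e+02 -1.68726243e+01  1.26615013e-01] 7.2545058916527205 [ 1.3  0.4 -0.3  1.7 -0.5  0.1  0.7 -1.   0.1  0.6 -0.9 -1.7 -0.1 -0.4]
[506.88121545 338.59386368  -0.80670893] -46.221016891760755 [ 0.2 -1.3  0.7  0.1 -1.4  2.2 -1.7  0.8  2.9 -1.6]
[506.58436476 346.61679522  -0.7832    ] -44.8740544928284 [ 0.3 -1.3 -0.7  0.9  1.2  0.   0.3  1.4 -1.3 -1.3]
```

Call:
{"name": "move_arm", "arguments": {"commands": [[0.026,0.031,0,0,0,-0.03],[0.052,0.062,0,0,0,-0.06],[0.078,0.093,0,0,0,-0.09],[0.104,0.124,0,0,0,-0.12],[0.13,0.155,0,0,0,-0.15],[0.156,0.186,0,0,0,-0.18],[0.182,0.217,0,0,0,-0.2],[0.208,0.248,0,0,0,-0.22],[0.234,0.279,0,0,0,-0.22],[0.26,0.31,0,0,0,-0.22]], "jaw": 0}}

```text
clock: 0.93
position: [448.3, -205.2, 249.9]
eef_rot: [-180.0, 0.0, 7.3]
wrist_force: [-0.4, -0.8, 0.6]
grip_width: 0.1
grasp_force: 0.0
```

Call:
{"name": "move_arm", "arguments": {"commands": [[0.026,0.03,0,0,0,0],[0.052,0.06,0,0,0,0],[0.078,0.09,0,0,0,0],[0.104,0.12,0,0,0,0],[0.13,0.15,0,0,0,0],[0.148,0.172,0,0,0,0],[0.158,0.185,0,0,0,0],[0.158,0.185,0,0,0,0],[0.158,0.185,0,0,0,0]]}}

```text
clock: 1.68
position: [605.4, -21.6, 249.3]
eef_rot: [-180.0, 0.1, 7.4]
wrist_force: [-0.0, 0.6, -0.4]
grip_width: -0.2
grasp_force: 0.0
```

Run:
```python
from h import *
import json
s=state(); snap('wrist','w1.png'); print(s['clock'],s['position'],s['eef_rot'],s['joint_pos'],s['wrist_force'])
json.dump({k:np.array(s[k]).tolist() for k in('position','eef_rot')},open('w1.json','w'))
```

```text
1.6833 [605.40730232 -21.55334163 249.32634063] [-1.79984866e+02  7.26066241e-02  7.40206899e+00] [-1.32184189e+01  2.75700005e+01  6.49101902e+01 -1.14163590e-02
  8.75930940e+01  6.93800084e+01] [-0.02493515  0.55831741 -0.37148473]
```

View pics/w1.png

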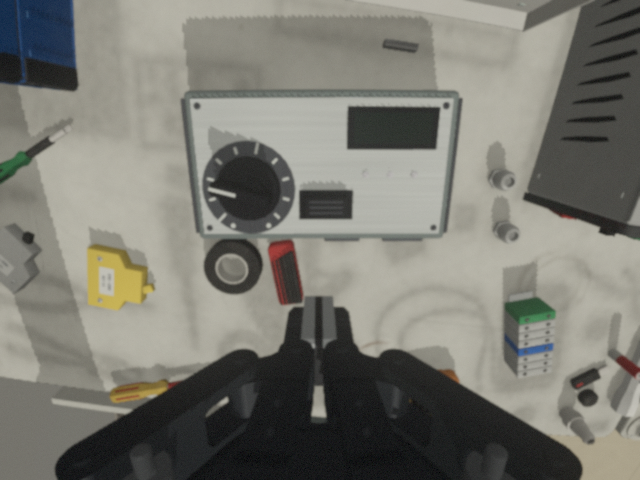

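Run:
```python
from fit import *
import json
s=json.load(open('w1.json')); W=cam('wrist',s); C=cam('top')
k=lambda u,v:np.array([270+u/6,155+v/6])
ob=[(W,u,l) for u,l in [((300,191),(-40,17,78)),((353,190),(-40,-25,78)),((353,218),(-60,-25,78)),((300,219),(-60,17,78)),((249,187),(-35,67,73)),((183,97),(50,120,66)),((461,93),(50,-120,66)),((445,235),(-85,-120,66)),((199,237),(-85,120,66))]]
p,r=fit(ob,[670,-17,.126]); print(p,np.degrees(p[2]),r)
obt=[(C,k(360,367),(-40,17,78)),(C,k(490,342),(-40,-25,78)),(C,k(500,408),(-60,-25,78)),(C,k(372,432),(-60,17,78)),(C,k(222,375),(-35,67,73))]
q,r=fit(ob+obt,p); print('both',q,r)
for n,a,b in [('key',k(430,388),(327,205)),('dial',k(222,375),(249,187)),('BL',k(45,178),(183,97)),('BR',k(712,75),(461,93))]: print(n,tri((C,a),(W,b)))
c,sn=np.cos(p[2]),np.sin(p[2])
for n,l in [('key',(-50,-4)),('dial',(-35,67)),('nest',(-142,-55))]: print(n,p[0]+c*l[0]-sn*l[1],p[1]+sn*l[0]+c*l[1])
a,b=atz(W,(208,190),104),atz(W,(236,196),104); print('line',np.degrees(np.arctan2(*(a-b)[1::-1])), a,b)
```

```text
[ 6.73334100e+02 -1.73766060e+01  1.22370958e-01] 7.01133943493584 [  3.9   3.7  -1.7   5.   -2.5  -1.1   4.   -2.4  -0.7   0.9  -0.9 -10.5
   4.3  -4.3   1.1   4.7  -0.7   1.2]
both [ 6.72398660e+02 -1.70980369e+01  1.24277221e-01] [ 3.5  4.7 -2.1  6.  -2.9 -0.2  3.7 -1.4 -1.   2.  -1.3 -9.1  3.7 -3.4
  0.7  5.3 -0.8  2.3  1.3 -0.9 -0.3  0.4 -0.5 -1.2  0.7 -2.3  0.1 -0.8]
key [622.71039775 -27.20318408  67.44540475]
dial [629.41591414  45.71771873  63.7340693 ]
BL [700.00903876 106.44146221  67.41502449]
BR [ 735.21744986 -130.62290966   58.42129482]
key 624.1962626900317 -27.449982825436173
dial 630.4174227676681 44.85006674085682
nest 539.1095920867139 -89.29865690695954
line 84.81821414300641 [630.61003122  71.38756552 104.        ] [628.53980069  48.55916174 104.        ]
```

The wrist picture shows the case's corners at (182,97), (461,93), (445,235) and (199,237), the key at (327,205) and the selector at (249,187). The tape is at (232,266) and the hex keys at (286,272). The key position is good enough to press.

Call:
{"name": "move_arm", "arguments": {"commands": [[0.0175,-0.005,-0.04,0,0,0],[0.0175,-0.005,-0.08,0,0,0],[0.0175,-0.005,-0.12,0,0,0],[0.0175,-0.005,-0.145,0,0,0],[0.0175,-0.005,-0.152,0,0,0],[0.0175,-0.005,-0.155,0,0,0],[0.0175,-0.005,-0.158,0,0,0],[0.0175,-0.005,-0.16,0,0,0],[0.0175,-0.005,-0.16,0,0,0],[0.0175,-0.005,-0.16,0,0,0]]}}

```text
clock: 2.57
position: [623.6, -27.3, 91.4]
eef_rot: [179.9, -0.1, 7.3]
wrist_force: [-0.9, -0.9, 0.3]
grip_width: -0.2
grasp_force: 0.2
```

Run:
```python
from h import *
import cv2
im=cv2.imread('pics/w1.png'); cv2.imwrite('pics/c3.png',cv2.resize(im[80:250,170:470],None,fx=2.66,fy=2.66,interpolation=cv2.INTER_CUBIC))
```

```text
(no output)
```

View pics/c3.png

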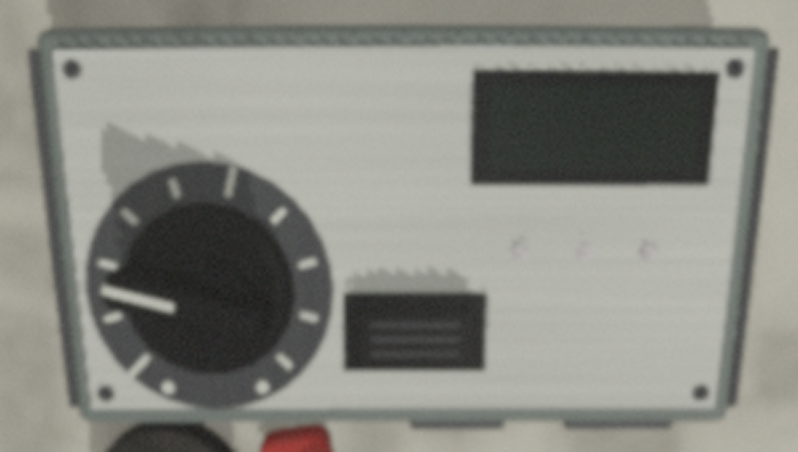

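Call:
{"name": "move_arm", "arguments": {"commands": [[0,0,-0.001,0,0,0],[0,0,-0.002,0,0,0],[0,0,-0.003,0,0,0],[0,0,-0.003,0,0,0]]}}

```text
clock: 2.9
position: [623.5, -27.2, 88.7]
eef_rot: [179.9, -0.1, 7.3]
wrist_force: [-3.2, -0.5, 11.3]
grip_width: 0.4
grasp_force: 5.6
```

Run:
```python
from fit import *
import json
s=json.load(open('w1.json')); W=cam('wrist',s); C=cam('top')
k=lambda u,v:np.array([170+u/2.66,80+v/2.66])
ob=[(W,k(*u),l) for u,l in [((415,340),(-50,-4,78)),((40,30),(50,120,66)),((768,30),(50,-120,66)),((725,415),(-85,-120,66)),((82,415),(-85,120,66)),((210,284),(-35,67,72))]]
p,r=fit(ob,[670,-17,.126]); print(p,np.degrees(p[2]),r)
c,sn=np.cos(p[2]),np.sin(p[2])
for n,l in [('key',(-50,-4)),('dial',(-35,67)),('nest',(-142,-55))]: print(n,p[0]+c*l[0]-sn*l[1],p[1]+sn*l[0]+c*l[1])
print(state()['position'],state()['wrist_force'])
im=snap('top','top1.png'); a=cv2.imread('pics/top0.png')[:,:,::-1]
d=np.abs(im.astype(int)-a).sum(2)[195:290,320:400]; print((d>60).sum(), np.argwhere(d>60).min(0) if (d>60).any() else 0)
```

```text
[ 6.72075986e+02 -1.71965589e+01  1.19118808e-01] 6.8250049623534705 [ 0.8 -0.6 -3.  -3.7  6.2 -0.5  2.7  5.2 -3.1  3.  -0.9  2. ]
key 622.905648026205 -27.110079118777676
dial 629.3619054006914 45.169355997404494
nest 537.6182865668753 -88.68171199712243
[623.54402372 -27.17246384  88.70314543] [-3.17401253 -0.54270996 11.28998926]
4602 [0 0]
```

Call:
{"name": "move_arm", "arguments": {"commands": [[0,0,0.04,0,0,0],[0,0,0.08,0,0,0],[-0.01,0.0,0.12,0,0,0],[-0.02,0.0,0.15,0,0,0],[-0.023,0.0,0.163,0,0,0],[-0.023,0.0,0.163,0,0,0],[-0.023,0.0,0.163,0,0,0],[-0.023,0.0,0.163,0,0,0]]}}

```text
clock: 3.62
position: [599.7, -26.9, 248.3]
eef_rot: [-179.9, 0.1, 7.3]
wrist_force: [-0.1, 0.5, -1.0]
grip_width: 0.0
grasp_force: 0.0
```

Run:
```python
from h import *
import json
s=state(); snap('wrist','w2.png'); print(s['clock'],s['position'],s['eef_rot'],s['qvel'])
json.dump({k:np.array(s[k]).tolist() for k in('position','eef_rot')},open('w2.json','w'))
im=cv2.imread('pics/w2.png'); cv2.imwrite('pics/c4.png',cv2.resize(im[70:340,160:480],None,fx=2.2,fy=2.2,interpolation=cv2.INTER_CUBIC))
```

```text
3.6167 [599.66771605 -26.89645325 248.30066158] [-1.79933422e+02  1.47434811e-01  7.32396752e+00] [-0.08411328  0.67885654  0.09686187 -0.05886697  0.15131346  0.0274108 ]
```

View pics/c4.png

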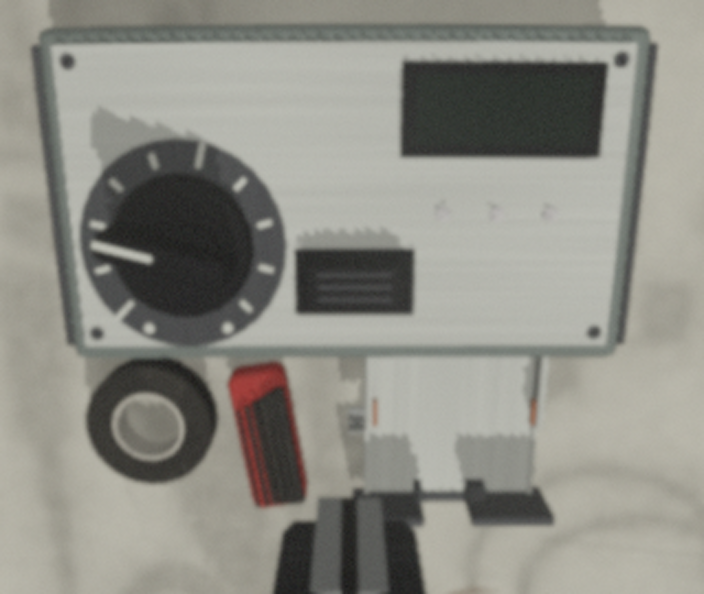

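The picture shows the tray out. Its front plate has its top corner at (552,522), with the window between (423,523) and (470,523) in crop pixels. The tape and hex keys are undisturbed.

Run:
```python
from fit import *
import json
W=cam('wrist',json.load(open('w2.json'))); C=cam('top')
k=lambda u,v:np.array([160+u/2.2,70+v/2.2]); kt=lambda u,v:np.array([270+u/6,155+v/6])
def res(p,full=False):
    c,s=np.cos(p[2]),np.sin(p[2]); i,xf=p[3],p[4]; o=[]
    L=[(W,k(355,282),(-50,-4,78)),(W,k(183,243),(-35,67,72)),(W,k(40,30),(50-i,120-i,66)),(W,k(650,30),(50-i,-120+i,66)),(W,k(613,352),(-85+i,-120+i,66)),(W,k(80,352),(-85+i,120-i,66)),
    (C,kt(430,388),(-50,-4,78)),(C,kt(222,375),(-35,67,72)),(C,kt(45,175),(50-i,120-i,66)),(C,kt(712,75),(50-i,-120+i,66)),
    (W,k(552,522),(xf,-107,41)),(W,k(423,523),(xf,-40,41)),(W,k(470,523),(xf,-64,41))]
    for A,uv,l in L:o+=list(proj(A,[p[0]+c*l[0]-s*l[1],p[1]+s*l[0]+c*l[1],l[2]])-uv)
    return np.array(o)
q=least_squares(res,[672,-17,.12,3,-175],loss='soft_l1'); p=q.x; print(p,np.degrees(p[2])); print(res(p).round(1).reshape(-1,2).tolist())
c,sn=np.cos(p[2]),np.sin(p[2])
for n,l in [('key',(-50,-4)),('dial',(-35,67)),('window mid outer',(p[4],-52))]: print(n,p[0]+c*l[0]-sn*l[1],p[1]+sn*l[0]+c*l[1])
for q in [(423,523),(470,523),(552,522)]: print(atz(W,k(*q),41))
# dial skirt/panel corner heights from two views
print(tri((C,kt(430,388)),(W,k(355,282))),tri((C,kt(712,75)),(W,k(650,30))),tri((C,kt(222,375)),(W,k(183,243))))
```

```text
[ 6.72779381e+02 -1.62453768e+01  1.25617797e-01  3.36758325e+00
 -1.80058391e+02] 7.1973696003433565
[[-0.0, 1.1], [-1.5, 0.8], [0.2, -0.2], [0.2, 0.4], [0.2, -0.0], [-1.5, -0.5], [0.0, -1.3], [-0.3, -0.8], [0.6, -1.4], [-1.7, -0.1], [1.3, 0.3], [0.4, -0.1], [0.4, -0.1]]
key 623.6745092630434 -26.478242883553214
dial 629.6608903485394 45.84162465987647
window mid outer 500.6547280063395 -90.39473960966905
[499.01620038 -78.09025156  41.        ]
[ 502.00186875 -101.86948209   41.        ]
[ 507.72681901 -143.44851588   41.        ]
[622.64866416 -26.7865829   67.76684238] [ 736.98219315 -131.58428227   51.20765913] [629.22877671  45.70610415  64.94984057]
```

Run:
```python
from h import *
s=state(); im=snap('wrist','w3.png'); b=cv2.imread('pics/w2.png')
a=cv2.imread('pics/w3.png')
for (y0,y1,x0,x1) in [(285,312,370,415),(100,200,200,440)]:
    g=lambda m:cv2.cvtColor(m[y0:y1,x0:x1],6).astype(np.float32)
    print(cv2.phaseCorrelate(g(b),g(a)))
s=state(); print(s['clock'],s['position'])
W=cam('wrist',s)
# plate rows profile along a column through right plate
print(b[280:315,392].mean(1).round(),'\n',a[280:315,392].mean(1).round())
print(b[215:232,392].mean(1).round())
```

```text
((0.7017802108579545, 0.5060171334547636), 1.0463608188393676)
((-0.06771506921441528, -0.05005765122975703), 1.0321412257353464)
3.7167 [599.77080601 -26.9500057  248.15057473]
[140. 141. 141. 142. 141. 140. 141. 141. 141. 142. 140. 136. 126. 101.
  77.  60.  60.  59.  59.  60.  59.  59.  57.  58.  65.  69.  80.  93.
 117. 149. 164. 171. 171. 171. 172.] 
 [141. 140. 140. 141. 141. 141. 138. 141. 139. 140. 140. 137. 125. 102.
  76.  63.  56.  57.  55.  58.  60.  55.  57.  57.  63.  70.  80.  91.
 116. 149. 166. 171. 171. 173. 172.]
[177. 178. 178. 180. 181. 180. 178. 176. 177. 176. 172. 161. 141. 127.
 122. 124. 138.]
```

Call:
{"name": "move_arm", "arguments": {"commands": [[-0.003,0.018,0,0,0,0.123],[-0.006,0.036,0,0,0,0.246],[-0.009,0.055,0,0,0,0.369],[-0.012,0.074,0,0,0,0.492],[-0.015,0.092,0,0,0,0.615],[-0.018,0.11,0,0,0,0.738],[-0.021,0.128,0,0,0,0.861],[-0.024,0.147,0,0,0,0.984],[-0.027,0.165,0,0,0,1.107]], "jaw": 0.085}}

```text
clock: 4.47
position: [572.7, 139.0, 248.7]
eef_rot: [-179.9, 0.0, 71.1]
wrist_force: [0.3, -0.5, -1.4]
grip_width: 85.1
grasp_force: 0.0
```

Call:
{"name": "move_arm", "arguments": {"commands": [[-0.003,0.018,-0.005,0,0,0.123],[-0.006,0.036,-0.01,0,0,0.246],[-0.009,0.055,-0.015,0,0,0.369],[-0.012,0.074,-0.02,0,0,0.492],[-0.015,0.092,-0.025,0,0,0.615],[-0.018,0.11,-0.03,0,0,0.738],[-0.021,0.128,-0.03,0,0,0.861],[-0.026,0.15,-0.03,0,0,0.984],[-0.028,0.165,-0.03,0,0,1.107],[-0.028,0.165,-0.03,0,0,1.107]]}}

```text
clock: 5.3
position: [544.0, 305.4, 218.5]
eef_rot: [-179.9, -0.1, 134.6]
wrist_force: [0.6, 0.1, 0.3]
grip_width: 84.8
grasp_force: 0.0
```

Call:
{"name": "move_arm", "arguments": {"commands": [[0,0,0,0,0,0],[0,0,0,0,0,0]]}}

```text
clock: 5.47
position: [545.1, 302.3, 219.2]
eef_rot: [-179.9, -0.0, 134.0]
wrist_force: [0.2, 0.4, -0.1]
grip_width: 84.9
grasp_force: 0.0
```

Run:
```python
from h import *
import json
s=state(); snap('wrist','w4.png'); print(s['clock'],s['position'],s['eef_rot'],s['joint_pos'])
json.dump({k:np.array(s[k]).tolist() for k in('position','eef_rot')},open('w4.json','w'))
W=cam('wrist',s)
print(proj(W,(506.7,342,17.4)))
W=cam('wrist',json.load(open('w2.json')))
for v in (292.5,307.5):
  for z in (12,14,41):
    a=atz(W,(392,v),z)-np.array([672.8,-16.2,0]); print(v,z,a[0]*.9921+a[1]*.1253,-a[0]*.1253+a[1]*.9921)
```

```text
5.4667 [545.06820829 302.30722918 219.23811916] [-1.79921658e+02 -2.03193450e-02  1.33994831e+02] [ 1.81537352e+01  3.05024322e+01  6.47753657e+01 -1.59256319e-02
  8.48015677e+01 -2.58396555e+01]
[319.28837331 161.65101004]
292.5 12 -175.3411973303705 -89.08277596359056
292.5 14 -174.30142597835993 -88.5901014642763
292.5 41 -160.26451272621696 -81.93899572353361
307.5 12 -195.81637603090937 -90.68127715310949
307.5 14 -194.66248977044012 -90.17969368066338
307.5 41 -179.08502525410432 -83.40831680264061
```

View pics/w4.png

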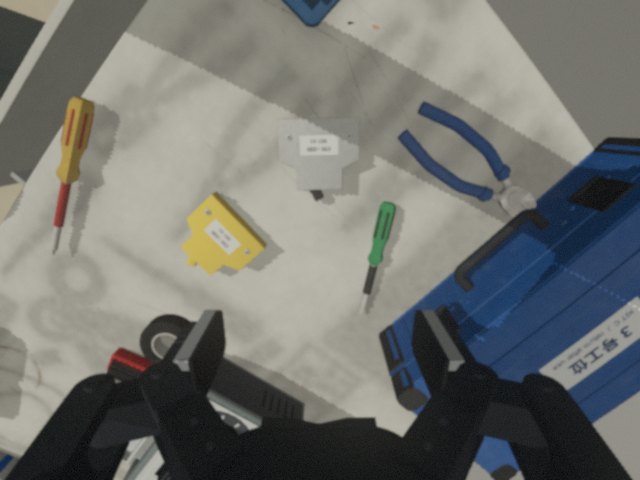

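The grey breaker lies with its back corners at (278,122) and (358,118), its nose corners at (297,189) and (341,188), and its toggle at (317,195).

Run:
```python
from fit import *
import json
W=cam('wrist',json.load(open('w4.json'))); C=cam('top'); S=cam('side')
g=cv2.imread('pics/w4.png')
print(g[100:210:4,312].mean(1).round().tolist())   # along axis
for v in (135,178,183): print(v,g[v,268:372:3].mean(1).round().tolist())
ob=[(W,u,l) for u,l in [((278,122),(-40,-38,17.4)),((358,118),(-40,38,17.4)),((297,189),(27,-22,17.4)),((341,188),(27,22,17.4)),((317,195),(38,-3,13))]]
p,r=fit(ob,[506,342,-.79]); print(p,np.degrees(p[2]),r)
b=lambda u,v:np.array([140+u/5,255+v/5]); d=lambda u,v:np.array([345+(u-380)/5,370+v/5])
for n,a,w,s in [('noseL',b(175,50),(341,188),d(425,133)),('noseR',b(241,115),(297,189),d(480,60)),('backR',b(165,248),(278,122),d(632,115))]: print(n,tri((C,a),(W,w)),tri((S,s),(W,w)))
q=p[:2]+18*np.array([np.cos(p[2]),np.sin(p[2])]); print('grip',q, 'shift',q-np.array([545.0,302.9]))
```

```text
[116.0, 115.0, 114.0, 118.0, 124.0, 124.0, 161.0, 166.0, 164.0, 186.0, 168.0, 186.0, 151.0, 183.0, 165.0, 162.0, 163.0, 162.0, 162.0, 161.0, 163.0, 162.0, 155.0, 77.0, 146.0, 174.0, 174.0, 176.0]
135 [168.0, 167.0, 166.0, 162.0, 165.0, 167.0, 173.0, 159.0, 166.0, 168.0, 171.0, 176.0, 177.0, 180.0, 179.0, 177.0, 181.0, 181.0, 178.0, 180.0, 181.0, 179.0, 166.0, 146.0, 129.0, 129.0, 129.0, 114.0, 124.0, 125.0, 121.0, 119.0, 121.0, 121.0, 120.0]
178 [171.0, 171.0, 174.0, 174.0, 173.0, 175.0, 174.0, 175.0, 170.0, 173.0, 166.0, 164.0, 162.0, 164.0, 161.0, 162.0, 161.0, 159.0, 160.0, 158.0, 156.0, 156.0, 157.0, 155.0, 152.0, 135.0, 137.0, 135.0, 137.0, 135.0, 144.0, 168.0, 167.0, 168.0, 164.0]
183 [174.0, 173.0, 174.0, 175.0, 175.0, 175.0, 175.0, 175.0, 175.0, 171.0, 165.0, 166.0, 163.0, 162.0, 164.0, 163.0, 162.0, 162.0, 158.0, 159.0, 157.0, 155.0, 154.0, 155.0, 151.0, 134.0, 136.0, 137.0, 136.0, 136.0, 148.0, 166.0, 164.0, 163.0, 157.0]
[505.85546972 342.04149435  -0.7781424 ] -44.584275096787515 [-2.  -4.5  1.3 -2.7 -0.2  0.9  1.   0.8 -0.4  4.7]
noseL [540.14429233 337.73369175   7.51183154] [539.62175804 338.94240023  11.34101172]
noseR [509.96338495 307.14513223  10.88998564] [509.72377338 305.84282145  -5.70051958]
backR [453.46273389 340.72163281   6.52134859] [451.08130215 340.16306906  -6.8281963 ]
grip [518.67540679 329.40625737] shift [-26.32459321  26.50625737]
```

Call:
{"name": "move_arm", "arguments": {"commands": [[-0.0135,0.0135,-0.035,0,0,0.021],[-0.0265,0.0265,-0.07,0,0,0.021],[-0.0265,0.0265,-0.11,0,0,0.021],[-0.0265,0.0265,-0.15,0,0,0.021],[-0.0265,0.0265,-0.175,0,0,0.021],[-0.0265,0.0265,-0.188,0,0,0.021],[-0.0265,0.0265,-0.195,0,0,0.021],[-0.0265,0.0265,-0.198,0,0,0.021],[-0.0265,0.0265,-0.198,0,0,0.021],[-0.0265,0.0265,-0.198,0,0,0.021]], "jaw": 0.066}}

```text
clock: 6.35
position: [519.1, 329.4, 23.2]
eef_rot: [179.9, 0.0, 135.3]
wrist_force: [0.2, -0.2, 0.1]
grip_width: 66.3
grasp_force: 0.0
```

Call:
{"name": "move_arm", "arguments": {"commands": [[0,0,0,0,0,0],[0,0,0,0,0,0],[0,0,0,0,0,0],[0,0,0,0,0,0],[0,0,0,0,0,0],[0,0,0,0,0,0]], "jaw": 0.03}}

```text
clock: 6.85
position: [519.4, 329.7, 23.8]
eef_rot: [179.8, 0.1, 135.4]
wrist_force: [0.4, -0.9, 6.5]
grip_width: 42.0
grasp_force: 65.8
```

Call:
{"name": "move_arm", "arguments": {"commands": [[0,0,0.01,0,0,0],[0,0,0.03,0,0,0],[0,0,0.06,0,0,0],[0,0,0.09,0,0,0],[0,0,0.12,0,0,0],[0,0,0.14,0,0,0],[0,0,0.15,0,0,0],[0,0,0.15,0,0,0]]}}

```text
clock: 7.52
position: [519.0, 329.7, 174.7]
eef_rot: [179.8, 0.1, 135.4]
wrist_force: [-0.5, 0.1, -1.5]
grip_width: 42.1
grasp_force: 66.3
```

Call:
{"name": "move_arm", "arguments": {"commands": [[0.0,-0.015,0,0,0,-0.1],[0.0,-0.04,0,0,0,-0.22],[0.0,-0.065,0,0,0,-0.34],[0.002,-0.09,0,0,0,-0.46],[0.002,-0.115,0,0,0,-0.58],[0.003,-0.14,0,0,0,-0.7],[0.003,-0.165,0,0,0,-0.82],[0.004,-0.19,0,0,0,-0.94],[0.004,-0.215,0,0,0,-1.06],[0.004,-0.24,0,0,0,-1.18]]}}

```text
clock: 8.35
position: [521.5, 88.3, 170.4]
eef_rot: [-179.8, 0.1, 67.4]
wrist_force: [0.2, 0.3, -1.0]
grip_width: 42.3
grasp_force: 66.3
```

Call:
{"name": "move_arm", "arguments": {"commands": [[0.0,-0.022,0,0,0,-0.12],[0.001,-0.044,0,0,0,-0.24],[0.001,-0.066,0,0,0,-0.36],[0.002,-0.088,0,0,0,-0.48],[0.002,-0.11,0,0,0,-0.6],[0.003,-0.13,0,0,0,-0.72],[0.003,-0.15,0,0,0,-0.84],[0.004,-0.165,0,0,0,-0.95],[0.004,-0.175,0,0,0,-1.02],[0.004,-0.18,0,0,0,-1.057]]}}

```text
clock: 9.18
position: [525.8, -91.7, 170.3]
eef_rot: [-179.9, 0.2, 6.9]
wrist_force: [0.6, 1.1, -1.0]
grip_width: 42.3
grasp_force: 66.3
```

Call:
{"name": "move_arm", "arguments": {"commands": [[0,0,0,0,0,0],[0,0,0,0,0,0],[0,0,0,0,0,0]]}}

```text
clock: 9.43
position: [526.1, -90.0, 171.3]
eef_rot: [-179.9, 0.1, 7.3]
wrist_force: [0.3, 0.5, -1.6]
grip_width: 41.9
grasp_force: 66.4
```

Run:
```python
from h import *
import json
s=state(); snap('wrist','w5.png'); print(s['clock'],s['position'],s['eef_rot'],s['joint_pos'],s['grip_width'],s['grasp_force'],s['wrist_force'])
json.dump({k:np.array(s[k]).tolist() for k in('position','eef_rot')},open('w5.json','w'))
```

```text
9.4333 [526.09049227 -90.01361339 171.28132748] [-1.79945480e+02  7.82166526e-02  7.29248377e+00] [-2.24308045e+01  2.43352434e+01  8.42430714e+01  9.03217788e-03
  7.15166429e+01  6.02738784e+01] 41.88628674294333 66.35256020052452 [ 0.34343331  0.49159238 -1.57043248]
```

View pics/w5.png

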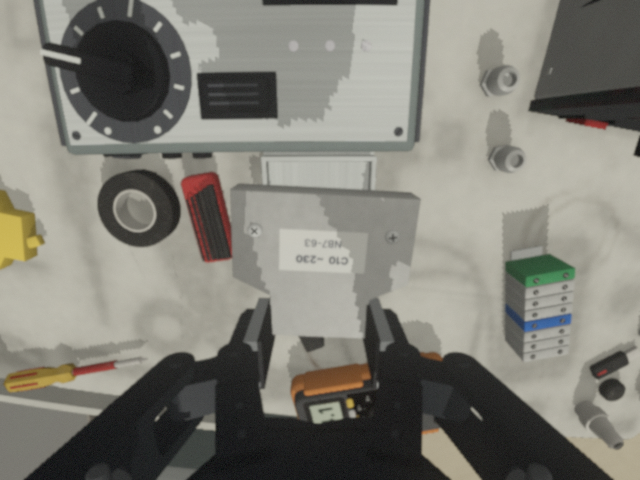

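The breaker is held nose first and its toggle shows at (312,342). The top back edge runs (235,192)–(418,200) and the nose corners are at (272,335) and (366,338), so it looks slightly skewed.

Run:
```python
from fit import *
import json
s=json.load(open('w5.json')); W=cam('wrist',s)
g=cv2.imread('pics/w5.png')
for u in (250,290,380,410): print(u,g[176:210,u].mean(1).round().astype(int).tolist())
for u in (290,350): print(u,g[326:346,u].mean(1).round().astype(int).tolist())
for zt in (163,165,167):
  z=zt
  ob=[(W,u,l) for u,l in [((235,192),(-40,-38,z)),((418,200),(-40,38,z)),((272,335),(27,-22,z)),((366,338),(27,22,z))]]
  p,r=fit(ob,[545,-90,3.27]); print(zt,p,np.degrees(p[2]),r)
  a=p[:2]-np.array([672.8,-16.2]); print('local',a[0]*.9921+a[1]*.1253,-a[0]*.1253+a[1]*.9921)
```

```text
250 [153, 154, 154, 157, 158, 157, 157, 144, 119, 102, 102, 102, 106, 113, 122, 137, 151, 158, 160, 159, 160, 160, 160, 158, 159, 158, 159, 159, 159, 159, 159, 159, 159, 157]
290 [178, 179, 179, 181, 180, 179, 179, 178, 174, 158, 128, 105, 102, 106, 107, 114, 130, 149, 161, 165, 165, 166, 166, 164, 166, 165, 165, 166, 164, 165, 164, 165, 165, 165]
380 [157, 156, 156, 154, 155, 155, 155, 153, 153, 154, 155, 155, 153, 147, 132, 111, 102, 103, 105, 109, 116, 126, 139, 139, 139, 136, 137, 138, 138, 136, 137, 135, 135, 137]
410 [174, 175, 176, 176, 176, 175, 175, 177, 177, 175, 176, 177, 178, 178, 175, 165, 139, 110, 101, 104, 106, 110, 119, 128, 138, 140, 141, 139, 139, 137, 137, 138, 137, 137]
290 [169, 167, 170, 171, 171, 172, 171, 171, 173, 171, 174, 176, 177, 178, 177, 179, 179, 180, 180, 178]
350 [176, 176, 177, 176, 176, 177, 177, 177, 176, 177, 175, 165, 149, 138, 135, 136, 135, 136, 135, 137]
163 [544.72406031 -89.21977205   3.22453169] 184.75205666350735 [-4.6 -1.   4.1 -0.5 -0.6  2.5  0.6  3.1]
local -136.21351720465665 -56.39500060719169
165 [545.11105245 -89.16323204   3.22498976] 184.7783019819038 [-6.  -1.   5.7 -0.5 -1.2  4.4  1.3  4.9]
local -135.82249783689562 -56.38739738402559
167 [545.48636651 -89.11453783   3.22567205] 184.8173944817084 [-7.5 -1.   7.2 -0.5 -1.8  6.3  2.   6.9]
local -135.444047373859 -56.38611470725626
```

Call:
{"name": "move_arm", "arguments": {"commands": [[0,0.0006,-0.025,0,0,0.042],[0,0.0006,-0.055,0,0,0.042],[0,0.0006,-0.085,0,0,0.042],[0,0.0006,-0.105,0,0,0.042],[0,0.0006,-0.118,0,0,0.042],[0,0.0006,-0.125,0,0,0.042],[0,0.0006,-0.13,0,0,0.042],[0,0.0006,-0.133,0,0,0.042],[0,0.0006,-0.133,0,0,0.042]]}}

```text
clock: 10.23
position: [526.3, -89.7, 39.0]
eef_rot: [-180.0, 0.0, 9.6]
wrist_force: [-2.5, 0.6, -1.7]
grip_width: 41.6
grasp_force: 66.3
```

Call:
{"name": "move_arm", "arguments": {"commands": [[0,0,-0.001,0,0,0],[0,0,-0.002,0,0,0],[0,0,-0.002,0,0,0],[0,0,-0.002,0,0,0]]}}

```text
clock: 10.57
position: [526.7, -90.0, 37.4]
eef_rot: [180.0, -0.0, 9.6]
wrist_force: [-1.2, 0.2, -0.2]
grip_width: 42.3
grasp_force: 66.6
```

Call:
{"name": "move_arm", "arguments": {"commands": [[0,0,-0.001,0,0,0],[0,0,-0.0015,0,0,0],[0,0,-0.002,0,0,0],[0,0,-0.002,0,0,0],[0,0,-0.002,0,0,0]]}}

```text
clock: 10.98
position: [527.0, -90.0, 35.8]
eef_rot: [180.0, -0.1, 9.6]
wrist_force: [-2.3, 0.6, 6.0]
grip_width: 41.6
grasp_force: 67.1
```

Run:
```python
from fit import *
import json
s=state(); snap('wrist','w6.png'); print(s['clock'],s['position'],s['eef_rot'],s['wrist_force'],s['ft_torque'])
json.dump({k:np.array(s[k]).tolist() for k in('position','eef_rot')},open('w6.json','w'))
snap('top','top2.png'); t=cv2.imread('pics/top2.png')
W=cam('wrist',s); c,sn=.9921,.1253
L=lambda x,y,z:proj(W,(672.8+c*x-sn*y,-16.2+sn*x+c*y,z)).round().tolist()
print('expected backstop',L(-92.5,-55,26),'cheeks',L(-110,-13.5,26),L(-110,-96.5,26))
im=cv2.imread('pics/w6.png'); cv2.imwrite('pics/c6.png',cv2.resize(im[90:420,120:540],None,fx=1.8,fy=1.8,interpolation=cv2.INTER_CUBIC))
```

```text
10.9833 [527.0322584  -90.0381012   35.77443469] [ 1.79951186e+02 -1.00790160e-01  9.61451734e+00] [-2.29843048  0.61932012  6.04518771] [ 0.06472704  0.25880776 -0.03370283]
expected backstop [325.0, 187.0] cheeks [222.0, 226.0] [422.0, 234.0]
```

View pics/c6.png

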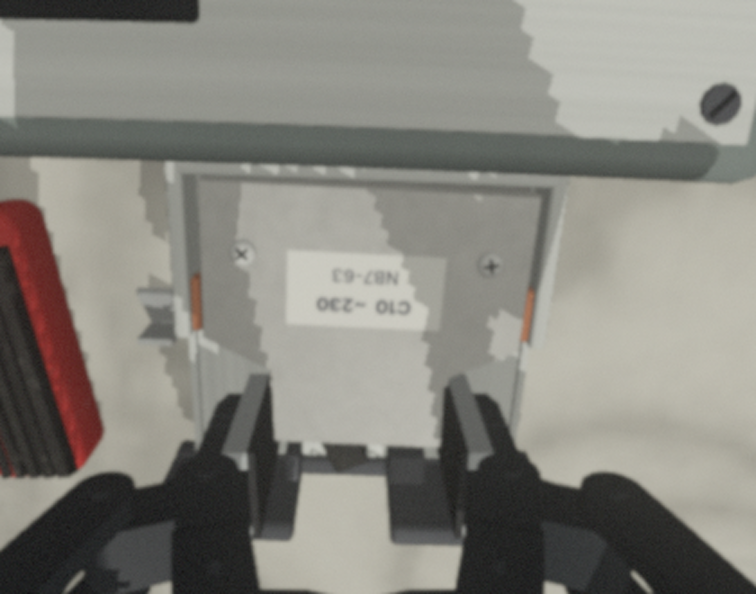

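The picture shows the breaker flat between the cheeks and the toggle in the window (crop pixel (345,460)). Next I'll release, back off, and go in front of the plate.

Call:
{"name": "move_arm", "arguments": {"commands": [[0,0,0,0,0,0],[0,0,0,0,0,0],[0,0,0.001,0,0,0],[0,0,0.01,0,0,0],[0,0,0.035,0,0,0],[0,0,0.07,0,0,0],[0,0,0.105,0,0,0],[0,0,0.105,0,0,0]], "jaw": 0.056}}

```text
clock: 11.75
position: [529.0, -90.8, 146.8]
eef_rot: [179.6, -0.6, 9.6]
wrist_force: [1.2, -1.3, 0.7]
grip_width: 56.0
grasp_force: 0.0
```

Call:
{"name": "move_arm", "arguments": {"commands": [[-0.02,-0.015,0,0,0,-0.02],[-0.04,-0.03,0,0,0,-0.042],[-0.0535,-0.037,-0.01,0,0,-0.042],[-0.0535,-0.037,-0.04,0,0,-0.042],[-0.0535,-0.037,-0.07,0,0,-0.042],[-0.0535,-0.037,-0.09,0,0,-0.042],[-0.0535,-0.037,-0.103,0,0,-0.042],[-0.0535,-0.037,-0.103,0,0,-0.042],[-0.0535,-0.037,-0.103,0,0,-0.042]], "jaw": 0}}

```text
clock: 12.5
position: [473.1, -127.0, 37.3]
eef_rot: [-180.0, 0.0, 7.2]
wrist_force: [0.1, -0.8, 0.8]
grip_width: -0.1
grasp_force: 0.0
```

Run:
```python
from h import *
s=state(); print(s['clock'],s['position'],s['eef_rot'],s['wrist_force'])
c,sn=np.cos(np.radians(7.2)),np.sin(np.radians(7.2)); a=s['position'][:2]-np.array([672.8,-16.2]); print('local',a[0]*c+a[1]*sn,-a[0]*sn+a[1]*c)
snap('wrist','w7.png'); snap('top','top3.png')
```

```text
12.5 [ 473.07972223 -127.0194662    37.26907905] [-1.79988997e+02  1.26467610e-02  7.20794542e+00] [ 0.10860609 -0.77806428  0.77297865]
local -212.03478576728656 -84.91403338375946
```

Call:
{"name": "move_arm", "arguments": {"commands": [[0.0079,0.001,0,0,0,0],[0.0139,0.0018,0,0,0,0],[0.0179,0.0023,0,0,0,0],[0.0218,0.0028,0,0,0,0],[0.0268,0.0034,0,0,0,0],[0.0327,0.0041,0,0,0,0],[0.0397,0.005,0,0,0,0],[0.0466,0.0059,0,0,0,0],[0.0536,0.0068,0,0,0,0],[0.0605,0.0076,0,0,0,0]]}}

```text
clock: 13.43
position: [534.0, -119.0, 36.9]
eef_rot: [-180.0, 0.0, 7.2]
wrist_force: [-4.0, 1.2, 3.1]
grip_width: 0.2
grasp_force: 2.1
```

Call:
{"name": "move_arm", "arguments": {"commands": [[0.0069,0.0009,0,0,0,0],[0.0139,0.0018,0,0,0,0],[0.0198,0.0025,0,0,0,0],[0.0248,0.0031,0,0,0,0],[0.0298,0.0038,0,0,0,0],[0.0337,0.0043,0,0,0,0],[0.0367,0.0046,0,0,0,0],[0.0397,0.005,0,0,0,0],[0.0417,0.0053,0,0,0,0],[0.0417,0.0053,0,0,0,0]]}}

```text
clock: 14.27
position: [574.7, -113.9, 36.8]
eef_rot: [-180.0, 0.1, 7.2]
wrist_force: [-5.5, 1.1, 2.2]
grip_width: 0.0
grasp_force: 2.5
```

Call:
{"name": "move_arm", "arguments": {"commands": [[0.001,0.0001,0,0,0,0],[0.002,0.0002,0,0,0,0],[0.003,0.0004,0,0,0,0],[0.004,0.0005,0,0,0,0],[0.005,0.0006,0,0,0,0],[0.005,0.0006,0,0,0,0]]}}

```text
clock: 14.77
position: [580.2, -113.3, 36.8]
eef_rot: [-180.0, 0.0, 7.2]
wrist_force: [-3.4, 1.3, -0.3]
grip_width: -0.1
grasp_force: 1.9
```

Call:
{"name": "move_arm", "arguments": {"commands": [[0.001,0.0001,0,0,0,0],[0.002,0.0002,0,0,0,0],[0.003,0.0004,0,0,0,0],[0.003,0.0004,0,0,0,0]]}}

```text
clock: 15.1
position: [581.6, -113.1, 36.8]
eef_rot: [-180.0, 0.3, 7.2]
wrist_force: [-12.4, 0.1, 3.7]
grip_width: -0.0
grasp_force: 6.0
```

Call:
{"name": "move_arm", "arguments": {"commands": [[0.001,0.0001,0,0,0,0],[0.002,0.0002,0,0,0,0],[0.002,0.0002,0,0,0,0]]}}

```text
clock: 15.35
position: [581.7, -113.1, 36.8]
eef_rot: [-179.9, 0.5, 7.2]
wrist_force: [-22.0, -2.8, 9.9]
grip_width: 0.3
grasp_force: 11.0
```

Call:
{"name": "move_arm", "arguments": {"commands": [[-0.003,-0.0004,0,0,0,0],[-0.006,-0.0008,0,0,0,0],[-0.01,-0.0012,0,0,0,0],[-0.02,-0.0025,0,0,0,0],[-0.03,-0.0038,0.0,0,0,0],[-0.03,-0.0038,0,0,0,0],[-0.03,-0.0038,0,0,0,0]]}}

```text
clock: 15.93
position: [555.9, -117.1, 37.5]
eef_rot: [179.9, -0.1, 7.2]
wrist_force: [-0.7, -0.7, 0.0]
grip_width: -0.1
grasp_force: 0.0
```

Run:
```python
from h import *
s=state(); print(s['clock'],s['position'],s['wrist_force'])
snap('wrist','w8.png'); W=cam('wrist',s)
c,sn=.9921,.1253
L=lambda x,y,z:proj(W,(672.8+c*x-sn*y,-16.2+sn*x+c*y,z)).round().tolist()
for x in (-92,-122,-150,-180): print(x,L(x,-25,41),L(x,-100,41))
im=cv2.imread('pics/w8.png')
u=int(L(-100,-20,41)[0]); print(u, im[150:340:5,u].mean(1).round().astype(int).tolist())
u=int(L(-100,-100,41)[0]); print(u, im[150:340:5,u].mean(1).round().astype(int).tolist())
```

```text
15.9333 [ 555.943605   -117.13466114   37.49115736] [-0.68385983 -0.6518192   0.02561352]
-92 [162.0, 258.0] [356.0, 258.0]
-122 [173.0, 325.0] [353.0, 325.0]
-150 [183.0, 379.0] [351.0, 380.0]
-180 [192.0, 429.0] [349.0, 430.0]
152 [134, 135, 134, 132, 136, 137, 136, 135, 135, 132, 135, 134, 131, 135, 137, 136, 135, 130, 131, 123, 88, 84, 74, 131, 152, 153, 153, 155, 154, 155, 151, 152, 153, 150, 147, 146, 145, 147]
355 [137, 136, 136, 137, 138, 134, 136, 135, 137, 135, 136, 137, 135, 134, 135, 137, 133, 133, 135, 111, 90, 83, 61, 135, 143, 142, 144, 143, 144, 152, 157, 158, 163, 165, 165, 167, 167, 167]
```

The plate's dark band ends at row 262, where a home tray puts it (x = -92 predicts 258). The fingers came back with no force on them, so the tray is caught. Next is the selector: bar yaw 82°, turning 120° clockwise.

Call:
{"name": "move_arm", "arguments": {"commands": [[0,0,0.04,0,0,0],[0,0,0.08,0,0,0.1],[0,0,0.12,0,0,0.22],[0.01,0.02,0.153,0,0,0.34],[0.02,0.045,0.153,0,0,0.46],[0.03,0.07,0.153,0,0,0.58],[0.04,0.095,0.153,0,0,0.7],[0.05,0.12,0.153,0,0,0.82],[0.06,0.14,0.153,0,0,0.94],[0.07,0.155,0.153,0,0,1.06]], "jaw": 0.04}}

```text
clock: 16.82
position: [626.2, 40.5, 190.3]
eef_rot: [179.9, -0.0, 68.4]
wrist_force: [-0.0, -0.3, 0.6]
grip_width: 40.2
grasp_force: 0.0
```

Call:
{"name": "move_arm", "arguments": {"commands": [[0.0045,0.0075,0,0,0,0.12],[0.0045,0.0075,-0.02,0,0,0.249],[0.0045,0.0075,-0.04,0,0,0.249],[0.0045,0.0075,-0.04,0,0,0.249],[0.0045,0.0075,-0.04,0,0,0.249]]}}

```text
clock: 17.23
position: [629.9, 46.0, 149.7]
eef_rot: [-179.9, -0.0, 82.2]
wrist_force: [-0.1, 0.6, 0.3]
grip_width: 39.9
grasp_force: 0.0
```

Run:
```python
from h import *
s=state(); print(s['clock'],s['position'],s['eef_rot'],s['joint_pos'])
snap('wrist','w9.png'); W=cam('wrist',s)
im=cv2.imread('pics/w9.png'); g=im.min(2)
# bright pixels within dial circle area
for z in (104,):
    px=[proj(W,(629.7+22*np.cos(a),45.8+22*np.sin(a),z)) for a in np.linspace(0,6.28,24)]
m=np.zeros(g.shape,np.uint8); cv2.fillPoly(m,[np.array(px,int)],1)
ys,xs=np.where((g>130)&(m>0)); print(len(xs))
if len(xs):
    P=np.array([atz(W,(x,y),104)[:2] for x,y in zip(xs,ys)]); mu=P.mean(0); w,v=np.linalg.eigh(np.cov(P.T)); print(mu,w,np.degrees(np.arctan2(v[1,1],v[0,1])))
    ang=v[:,1]; n=np.array([-ang[1],ang[0]]); print('offset of line from axis', (mu-np.array([629.7,45.8]))@n)
```

```text
17.2333 [629.89666022  46.01493076 149.73623501] [-1.79943607e+02 -2.95582019e-03  8.21651767e+01] [-6.54543640e+00  3.45691704e+01  6.92544139e+01  4.34898128e-03
  7.62327281e+01  1.28834843e+00]
375
[629.4253719   44.72431611] [ 69.18941328 232.74325828] 90.41899136066148
offset of line from axis 0.2824869260350497
```

Run:
```python
from h import *
W=cam('wrist',state())
im=cv2.imread('pics/w9.png'); g=im.min(2)
n,l,st,ce=cv2.connectedComponentsWithStats((g>120).astype(np.uint8))
print(proj(W,(629.7,45.8,104)),proj(W,(632.5,66,104)))
for i in range(1,n):
    if 15<st[i,4]<3000:
        ys,xs=np.where(l==i); P=np.array([atz(W,(x,y),104)[:2] for x,y in zip(xs,ys)]); mu=P.mean(0)
        if np.hypot(*(mu-[629.7,45.8]))<60:
            w,v=np.linalg.eigh(np.cov(P.T)); d=v[:,1]; print(st[i].tolist(),mu.round(1),np.sqrt(w*12).round(1),'ang',np.degrees(np.arctan2(d[1],d[0])).round(1),'off',round(float((mu-[629.7,45.8])@[-d[1],d[0]]),1))
```

```text
[318.53002943 287.01755427] [318.56532859 253.00743937]
[314, 205, 6, 11, 60] [634.7  89.7] [2.9 5.5] ang 82.0 off 1.1
[285, 213, 8, 10, 54] [619.7  87.7] [2.7 5.4] ang 111.3 off -5.9
[342, 213, 7, 9, 33] [648.7  83.9] [2.  4.6] ang 53.4 off 7.4
[314, 223, 5, 6, 23] [633.3  81.6] [2.4 2.8] ang 98.1 off -8.6
[361, 234, 8, 6, 30] [658.   71.9] [1.9 4.5] ang -157.0 off -13.0
[314, 244, 6, 38, 225] [630.6  60.5] [ 3.2 22.2] ang 82.1 off 1.1
[256, 249, 8, 8, 53] [600.8  70.8] [3.9 4.1] ang 103.7 off 22.1
[358, 283, 10, 8, 49] [654.1  42.8] [3.  5.7] ang 140.5 off -13.3
[272, 293, 7, 7, 35] [604.7  43.5] [3.3 4. ] ang 125.4 off 21.7
[340, 299, 7, 9, 44] [642.1  33.6] [2.8 5.7] ang 110.3 off -7.4
[288, 300, 8, 8, 40] [613.1  37.5] [2.7 5.4] ang 51.3 off 7.8
[378, 341, 8, 9, 38] [661.5   2.6] [3.1 5.8] ang 56.5 off -50.4
[252, 342, 7, 7, 30] [587.2  13.1] [2.9 5.1] ang 107.3 off 50.3
```

Call:
{"name": "move_arm", "arguments": {"commands": [[-0.001,0,-0.02,0,0,0],[-0.001,0,-0.036,0,0,0],[-0.001,0,-0.044,0,0,0],[-0.001,0,-0.048,0,0,0],[-0.001,0,-0.048,0,0,0],[-0.001,0,-0.048,0,0,0]]}}

```text
clock: 17.78
position: [629.3, 45.7, 103.2]
eef_rot: [179.9, -0.0, 82.2]
wrist_force: [-0.5, -0.4, 0.3]
grip_width: 40.3
grasp_force: 0.0
```

Call:
{"name": "move_arm", "arguments": {"commands": [[0,0,0,0,0,0],[0,0,0,0,0,0],[0,0,0,0,0,0],[0,0,0,0,0,0],[0,0,0,0,0,0]], "jaw": 0.004}}

```text
clock: 18.2
position: [628.9, 45.8, 103.0]
eef_rot: [179.9, -0.0, 82.2]
wrist_force: [-1.7, -0.4, 5.6]
grip_width: 11.0
grasp_force: 59.6
```

Call:
{"name": "move_arm", "arguments": {"commands": [[0,0,0,0,0,-0.06],[0,0,0,0,0,-0.15],[0,0,0,0,0,-0.25],[0,0,0,0,0,-0.35],[0,0,0,0,0,-0.45],[0,0,0,0,0,-0.55],[0,0,0,0,0,-0.65],[0,0,0,0,0,-0.75],[0,0,0,0,0,-0.85],[0,0,0,0,0,-0.95]]}}

```text
clock: 19.03
position: [628.5, 46.1, 103.0]
eef_rot: [-180.0, -0.0, 27.5]
wrist_force: [-3.9, 1.9, 6.9]
grip_width: 10.5
grasp_force: 60.0
```

Call:
{"name": "move_arm", "arguments": {"commands": [[0,0,0,0,0,-0.1],[0,0,0,0,0,-0.2],[0,0,0,0,0,-0.3],[0,0,0,0,0,-0.4],[0,0,0,0,0,-0.5],[0,0,0,0,0,-0.6],[0,0,0,0,0,-0.7],[0,0,0,0,0,-0.8],[0,0,0,0,0,-0.9],[0,0,0,0,0,-0.98]]}}

```text
clock: 19.87
position: [628.5, 46.7, 103.0]
eef_rot: [-179.9, 0.0, -28.6]
wrist_force: [-3.1, 3.7, 7.8]
grip_width: 10.3
grasp_force: 60.0
```

Call:
{"name": "move_arm", "arguments": {"commands": [[0,0,0,0,0,-0.06],[0,0,0,0,0,-0.12],[0,0,0,0,0,-0.15],[0,0,0,0,0,-0.15],[0,0,0,0,0,-0.15],[0,0,0,0,0,-0.15]]}}

```text
clock: 20.37
position: [628.5, 46.8, 103.0]
eef_rot: [-179.9, 0.0, -37.0]
wrist_force: [-4.2, 3.8, 7.3]
grip_width: 10.6
grasp_force: 60.0
```

Now at yaw -37° (position 6 is -37.8°). I'll release, rise and check.

Call:
{"name": "move_arm", "arguments": {"commands": [[0,0,0,0,0,0],[0,0,0,0,0,0],[0,0,0,0,0,0],[0,0,0.01,0,0,0],[0,0,0.03,0,0,0],[0,0,0.047,0,0,0],[0,0,0.047,0,0,0],[0,0,0.047,0,0,0]], "jaw": 0.04}}

```text
clock: 21.03
position: [629.0, 45.7, 150.1]
eef_rot: [-179.9, -0.1, -37.0]
wrist_force: [0.4, -0.1, -0.3]
grip_width: 39.7
grasp_force: 0.0
```

Run:
```python
from h import *
s=state(); W=cam('wrist',s); print(s['clock'],s['position'],s['eef_rot'],s['wrist_force'])
snap('wrist','w10.png'); im=cv2.imread('pics/w10.png'); g=im.min(2)
for th in (90,120,150):
  n,l,st,ce=cv2.connectedComponentsWithStats((g>th).astype(np.uint8))
  for i in range(1,n):
    if 100<st[i,4]<2000:
        ys,xs=np.where(l==i); P=np.array([atz(W,(x,y),104)[:2] for x,y in zip(xs,ys)]); mu=P.mean(0)
        if np.hypot(*(mu-[629,46]))<40:
            w,v=np.linalg.eigh(np.cov(P.T)); d=v[:,1]; print(th,st[i].tolist(),mu.round(1),np.sqrt(w*12).round(1),'ang',np.degrees(np.arctan2(d[1],d[0])).round(1))
# tray state via the top camera vs closed start
a=cv2.imread('pics/top0.png').astype(int); snap('top','top9.png'); b=cv2.imread('pics/top9.png').astype(int)
C=cam('top')
L=lambda x,y,z:proj(C,(672.8+.9921*x-.1253*y,-16.2+.1253*x+.9921*y,z)).round(1).tolist()
print('home plate',L(-92,-85,41),'out',L(-180,-85,41))
u,v=map(int,L(-92,-85,41)); print([ [x.mean().round().astype(int) for x in m[v-12:v+50:3,u]] for m in (a,b)])
```

```text
21.0333 [628.98835106  45.726195   150.05255099] [-1.79937782e+02 -1.10204062e-01 -3.69769487e+01] [ 0.38207263 -0.06062999 -0.32406282]
90 [315, 224, 7, 60, 328] [644.   34.2] [ 3.1 33.6] ang 142.8
120 [315, 245, 6, 38, 215] [640.1  37.1] [ 3.1 21.8] ang 142.6
120 [277, 306, 75, 38, 939] [611.6  61.8] [18.4 36.3] ang 49.0
150 [316, 246, 4, 37, 140] [640.   37.3] [ 2.1 21.4] ang 142.8
150 [277, 307, 70, 35, 658] [612.   63.1] [15.  33.4] ang -137.7
home plate [381.3, 235.1] out [388.0, 275.9]
[[np.int64(168), np.int64(152), np.int64(105), np.int64(117), np.int64(80), np.int64(120), np.int64(134), np.int64(134), np.int64(138), np.int64(141), np.int64(142), np.int64(151), np.int64(157), np.int64(161), np.int64(162), np.int64(163), np.int64(163), np.int64(160), np.int64(160), np.int64(159), np.int64(158)], [np.int64(172), np.int64(156), np.int64(108), np.int64(121), np.int64(83), np.int64(124), np.int64(139), np.int64(139), np.int64(142), np.int64(145), np.int64(147), np.int64(156), np.int64(161), np.int64(166), np.int64(166), np.int64(168), np.int64(167), np.int64(164), np.int64(165), np.int64(163), np.int64(162)]]
```

The line is at -37.3°, which is position 6, and the tray is home. I'll withdraw and hand in.

Call:
{"name": "move_arm", "arguments": {"commands": [[0,0,0.03,0,0,0],[-0.02,0,0.06,0,0,0],[-0.04,0,0.1,0,0,0],[-0.04,0,0.1,0,0,0],[-0.04,0,0.1,0,0,0]]}}

```text
clock: 21.55
position: [588.5, 45.9, 250.8]
eef_rot: [-179.9, -0.2, -37.0]
wrist_force: [1.2, -0.8, -0.8]
grip_width: 40.1
grasp_force: 0.0
```

```bash
python3 -c "
from workcell import *
print(state()['clock'],close_job())"
```

```text
the job is handed in; nothing more can be done
21.55 None
```

The job was handed in at 21.6 s: the breaker lies in the tray with its toggle in the window, the tray is pushed home and caught, the selector is at position 6, and the robot is touching nothing; the hand-in call gave no verdict.

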